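Seat a culture vial's cap and hold the vial over the viewing window

TASK

One vial in the beige rack has a black cap that is not quite shut: with the vial standing in the rack, press the black cap down until it is fully home. Then lift that vial out and carry it, over the bottles and over the walls of the viewer's shade, to the viewer's round lit window, and finish still holding it there: upright, centred over the window, its foot hovering about 1 cm above the glass, not moving and not touching. Nothing may touch the viewer at any time, and leave the two white-capped vials, the red-lidded jar and the amber bottle where they stand.

Things in the scene. Friction and masses are not known exactly. Their poses are not given: they have to be found in the camera images.
- vial: glass vial with yellow medium and the only black cap, 45 to 85 g. Glass 24 mm diameter, 80 mm high, then an orange sealed neck under the cap. Origin: centre of its foot; z up. It stands loosely in a hole of the rack, foot on the rack's base. Cap home: it covers 80 to 102 mm above the foot. It may be lifted by the cap (which does not pull off under its weight) or by the glass.
- cap (a joint): how far the black cap has been pushed down, m: 0 = 5 mm proud with the orange seal ring showing, 0.005 = fully home against a hard stop. It slides with about 6 N of friction and stays where it is left.
- cap_top (a point): centre of the black cap's flat top; cap 26 mm diameter (27 mm over its ribs), 22 mm high; 107 mm above the vial's foot when 5 mm proud, 102 mm when home.
- rack: beige rack, fixed, 190 mm (its x) by 56 mm (its y), 56 mm high; origin: centre of underside. Base 8 mm thick, so vials' feet are 8 mm above the table; top plate 12 mm thick with four 27 mm holes at x = -66, -22, 22, 66 mm, y = 0. Three hold vials, one is empty. Neighbours stand along the rack's x; both sides along its y are free.
- viewer: grey viewing base, fixed to the table, 136 x 136 mm and 30 mm high, origin at the centre of its underside. On it a square shade, open at the top, 4 mm walls, 104 mm wide inside, from 30 to 72 mm above the table; three walls black, the +x wall clear. Its x and y axes are square to the walls.
- window (a point): centre of the round lit window (36 mm diameter, cream white with a blue rim) on the viewing base, in the middle of the shade, 30 mm above the table; level.
- white_vial_a: vial of the same form, with a white cap already home, 102 mm high, in the rack; leave alone. Origin: centre of its foot.
- white_vial_b: second vial with a white cap, same form, in the rack; leave alone. Origin: centre of its foot.
- jar: cream jar with a red lid, 62 mm diameter, 90 mm high, standing loose between rack and viewer; leave alone. Origin: centre of its underside.
- reagent: amber bottle with a white cap, 52 mm diameter, 120 mm high, standing loose between rack and viewer; leave alone. Origin: centre of its underside.
Things that resemble listed ones, but are neither listed nor needed, are in the scene too. What is shaped like the vial but blue or pink is not meant.

How it is judged:
On the way, in this order (a step that is already met when the one before it is completed fails the run):
1. the black cap is pressed fully home while its vial stands in the rack (value of joint cap above 0.0042 m and z of vial in the frame of rack below 0.012 m), for 0.2 s.
2. the vial is lifted out and carried with its foot higher than the shade's walls (height (world z) of vial above 0.072 m), for 0.2 s.
At the end, for the whole second after the job is handed in: Cap within 1 mm of home; fingers hold the vial still, upright (7 degrees), foot within 8 mm of the window's centre and 3 to 20 mm above it, not touching the viewer; white-capped vials stand in the rack, jar and amber bottle upright within 20 mm of their starts (value of joint cap above 0.004 m and horizontal distance between vial and window below 0.008 m and z of vial in the frame of window between 0.003 and 0.02 m and angle between vial's own z axis and vertical below 0.12 rad and linear speed of vial below 0.02 m/s and contact force between the fingers and vial above 1 N and contact force between vial and viewer below 0.1 N and z of each of white_vial_a, white_vial_b in the frame of rack below 0.015 m and angle between each of white_vial_a, white_vial_b, jar, reagent's own z axis and vertical below 0.15 rad and distance of each of jar, reagent from where it was at the start of the episode below 0.02 m); the arm keeps its last pose, push and grip.
It fails at once if anything touches the viewer (contact force between viewer and anything else above 0.5 N).
It fails at once if a white-capped vial is pulled out or tipped (distance of any of white_vial_a, white_vial_b from where it was at the start of the episode above 0.02 m).
It fails at once if the jar or the amber bottle is pushed away or knocked over (distance of any of jar, reagent from where it was at the start of the episode above 0.02 m or angle between any of jar, reagent's own z axis and vertical above 0.4 rad).
It also fails if it takes over 51 s, if anything falls off the work surface, if the arm or the gripper's body presses on something with over 40 N, if the wrist force passes 120 N, or if a joint passes its speed limit or range.

ROBOT

A 6-joint arm with a two-finger parallel gripper is mounted at the origin on the work surface. World frame = base frame: x ahead of the robot, y to its left, z up, the work surface at z = 0. Lengths are in m, angles in rad, forces in N, time in s.
With the tool pointing down it reaches from about 0.275 to 0.875 m from the base axis. Payload 12.5 kg.
Tool frame: the origin (TCP) lies on the centre line of the jaws, within the pads' length; the fingertips stand r.finger_overhang ahead of it and the grasp point (between the pads) lies 3 mm ahead of it (r.finger_overhang is the distance from the TCP to the fingertips, in m); z points along the fingers, y is the line along which they close (so a half turn about z gives the same grasp; the last joint's range is limited). The gripper opens to 85 mm and grips with 20 to 120 N. Pads are 22 mm wide; open, the fingers measure 114 mm over their backs; the gripper's body (76 mm by 85 mm) begins 54 mm behind the grasp point. The pads swing forward as they close: fully open they stand 13 mm farther back than shut.
Start: joints at [1.179, 0.351, 1.652, -0, 1.139, -0.085], TCP at [0.166, 0.524, 0.226] pointing down, gripper open.
Joint ranges: [-2.75, 2.75], [-0.79, 2.1], [0.01, 2.65], [-1.57, 4.71], [0.07, 3.14], [-2.87, 2.87]. Speed limits (rad/s): [2.22, 2.22, 2.79, 3.14, 3.14, 3.14].

INTERFACE

Orientations are given as a unit quaternion [x, y, z, w].
In Python, from cell import r, optics gives the robot as it stands. The module is installed in compiled form; this text tells all that it offers. Calls block until the motion is done:
- r.move_to(position, orientation): joint-space move of the TCP to a pose.
- r.move_linear(position, rot=None, vel=0.15): straight line of the TCP; rot=None keeps the orientation; vel is the mean speed in m/s.
- r.set_joints(angles): joint-space move.
- r.set_gripper(opening, squeeze=None): opening from 0.0 (shut) to 1.0 (fully open); squeeze is the grip in N (None keeps the last); returns when the fingers have stopped.
- r.sleep(seconds).
- r.inverse_kinematics(position, orientation): joint angles nearest the present ones, or None.
- optics.get_image(name): name is "scene" or "top"; returns a dict with "pixels" (420x560x3 uint8, red, green, blue), "depth" (420x560 float32, m along the optical axis (not along the pixel's ray), 0 where there is no reading), "fx", "fy", "cx", "cy" (pixels), "camera_from_world" (4x4, takes a point from world to camera coordinates). Camera axes: x right, y down, z forward; pixel columns grow to the right and rows downward; lengths in m; the calibration is good to about 2 mm. A picture is of the moment at which its call begins.
A pose or a line that the arm cannot do raises r.PlanningError and nothing moves.
- r.hand_in(): hands the job in; it is judged then, once.
Readings, each from a call of its own:
- r.current_t(): time.
- r.current_q(): joint angles.
- r.current_qvel(): joint speeds.
- r.current_effort(): joint torques, N m.
- r.current_tool_pos(): TCP position.
- r.current_ee_rot(): TCP orientation.
- r.current_contact_force(): force on the tool from outside, world axes, zero at the start.
- r.current_torque(): the same for the moment, N m.
- r.current_opening(): opening from 0.0 (shut) to 1.0 (fully open).
- r.current_finger_force(): force on a finger pad.
Only numpy, scipy, OpenCV 4.12 (cv2) and the standard library are available. Lean on these libraries where they do the work, as an engineer would, in place of code of your own. Each camera call takes 0.05 s, during which the arm holds its last target. There are 200 camera calls.

## Working session

There is one attempt and no reset: what is moved stays moved. The work goes in short steps, each a Python script; the robot and the scene stay as the last script left them, time stands still between calls to the robot, and variables do not carry over. Pictures are saved under pics/ and viewed, at most 10 in all, crops included, and the job is handed in when it is done.

```bash
mkdir -p pics
python3 - <<'E'
from cell import r, optics
import cv2,numpy as np,pickle
d={n:optics.get_image(n) for n in("scene","top")}
pickle.dump(d,open('d0.pkl','wb'))
for n in d:
    cv2.imwrite(f'pics/{n}0.png',d[n]["pixels"][:,:,::-1]); print(n,d[n]["fx"],d[n]["cx"],d[n]["cy"],np.round(np.linalg.inv(d[n]["camera_from_world"]),3).tolist())
print(r.finger_overhang,r.current_t(),r.current_ee_rot(),r.current_opening())
E
```

```text
scene 430.2002850186407 280.22370770264905 212.00149102198029 [[-0.246, 0.818, -0.52, 1.027], [0.969, 0.2, -0.145, 0.105], [-0.015, -0.54, -0.842, 0.871], [0.0, 0.0, 0.0, 1.0]]
top 455.03253668487827 276.4878353462285 208.33218383686958 [[-0.029, -0.998, 0.061, 0.501], [-1.0, 0.029, 0.002, -0.044], [-0.003, -0.061, -0.998, 0.847], [0.0, 0.0, 0.0, 1.0]]
0.022 0.1 [ 1.52799268e-01  9.88257113e-01 -4.99441063e-04 -1.15036450e-04] 1.0016961960701398
```

View pics/scene0.png

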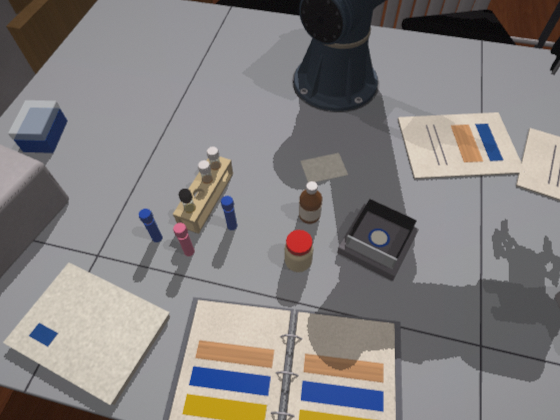

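View pics/top0.png

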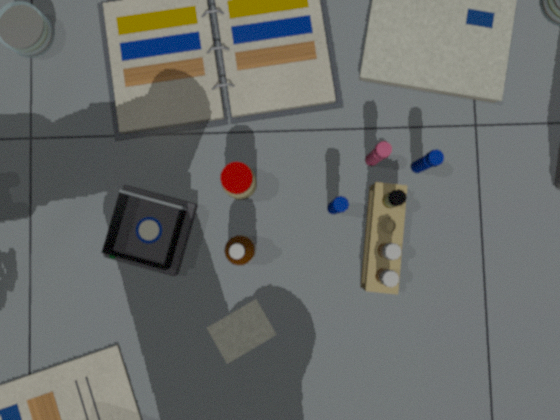

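The top view shows the rack at about (385,240) and the viewer at (148,232). The jar is at (237,180) and the amber bottle at (238,250).

Things that could be taken for the vial, by top-view pixel:
- **Black cap:** (398,197), scene (186,196). This is the target.
- **White caps:** (392,252) and (390,279).
- **Blue:** (338,205) and (430,160).
- **Pink:** (380,152).

I'll measure from colour masks and check the choice in one close crop.

```bash
cat > h.py <<'E'
import numpy as np,cv2
def ray(im,uv):
    T=np.linalg.inv(im["camera_from_world"]); d=T[:3,:3]@[(uv[0]-im["cx"])/im["fx"],(uv[1]-im["cy"])/im["fy"],1]
    return T[:3,3],d
def onplane(im,uv,z):
    o,d=ray(im,uv); return o+d*(z-o[2])/d[2]
def tri(a,ua,b,ub):
    (o,d),(p,e)=ray(a,ua),ray(b,ub); s=np.linalg.lstsq(np.c_[d,-e],p-o,rcond=None)[0]
    x,y=o+s[0]*d,p+s[1]*e; return (x+y)/2,np.linalg.norm(x-y)
def world(im):
    h,w=im["depth"].shape; v,u=np.mgrid[:h,:w]; Z=im["depth"]
    c=np.stack([(u-im["cx"])/im["fx"]*Z,(v-im["cy"])/im["fy"]*Z,Z,np.ones_like(Z)],-1)
    W=(c@np.linalg.inv(im["camera_from_world"]).T)[...,:3]; W[Z==0]=np.nan; return W
E
python3 - <<'E'
import pickle; from h import *
d=pickle.load(open('d0.pkl','rb'));t=d['top'];s=d['scene']
out=[]
for n,im,(x0,y0,x1,y1) in(('top',t,(320,130,450,300)),('scene',s,(130,130,250,260))):
    c=im['pixels'][y0:y1,x0:x1,::-1]; out.append(cv2.resize(c,(390,510),interpolation=cv2.INTER_CUBIC))
cv2.imwrite('pics/crop.png',np.hstack(out))
np.set_printoptions(precision=4,suppress=True)
for n,im in d.items():
    W=world(im); hsv=cv2.cvtColor(im['pixels'],cv2.COLOR_RGB2HSV)
    z=W[...,2]
    P=lambda m:(np.median(W[m],0),[np.mean(np.nonzero(m)[1]),np.mean(np.nonzero(m)[0])],m.sum())
    roi=np.zeros(z.shape,bool)
    if n=='top': roi[175:300,355:415]=1
    else: roi[140:230,170:240]=1
    val=im['pixels'].max(2)
    k=roi&(val<50)&(z>.1); print(n,'black',P(k),np.nanmax(np.where(k,z,np.nan)))
    b=roi&(z>.05)&(z<.062); q=W[b][:,:2].astype(np.float32); print('rack',cv2.minAreaRect(q),b.sum())
    w=roi&(z>.1)&(val>100)&(hsv[...,1]<70)
    nn,lab,st,ce=cv2.connectedComponentsWithStats(w.astype(np.uint8))
    for i in range(1,nn):
        if st[i,4]>30: print(' white',ce[i],np.median(W[lab==i],0),st[i,4])
    red=(z>.08)&(hsv[...,1]>180)&(im['pixels'][...,0]>150)&(im['pixels'][...,1]<60); print('red',P(red))
    bl=(hsv[...,0]>105)&(hsv[...,0]<130)&(hsv[...,1]>90)&(z>.02)&(z<.04); 
    print('rim',P(bl), 'shade',cv2.minAreaRect(W[(z>.066)&(z<.078)&(W[...,1]>.1)&(W[...,1]<.35)&(W[...,0]>.3)&(W[...,0]<.6)][:,:2].astype(np.float32)))
    tops=(z>.09)&(z<.15)&(W[...,0]>.3)&(W[...,0]<.7)&(abs(W[...,1])<.45)
    nn,lab,st,ce=cv2.connectedComponentsWithStats(tops.astype(np.uint8))
    for i in range(1,nn):
        if st[i,4]>20: print(' tall',ce[i],np.nanmedian(W[lab==i],0),np.nanmax(z[lab==i]),st[i,4])
E
```

```text
scene black (array([ 0.5664, -0.2363,  0.1138]), [np.float64(184.825), np.float64(195.24166666666667)], np.int64(120)) 0.1179294663992897
rack ((0.5023805499076843, -0.22713474929332733), (0.18149344623088837, 0.13890941441059113), 21.021320343017578) 1125
 white [212.0652 151.5435] [ 0.4323 -0.2208  0.1088] 92
 white [203.3229 165.5833] [ 0.4772 -0.2261  0.1092] 96
red (array([0.605 , 0.0255, 0.09  ]), [np.float64(298.83062645011603), np.float64(241.12064965197214)], np.int64(431))
rim (array([ 0.874 , -0.0051,  0.022 ]), [np.float64(237.15764631843928), np.float64(346.36154814348646)], np.int64(3178)) shade ((0.5216798186302185, 0.18978862464427948), (0.11192817240953445, 0.11454866826534271), 73.3942642211914)
 tall [212.6058 153.438 ] [ 0.4362 -0.219   0.1074] 0.11336942461896526 137
 tall [203.9437 167.3662] [ 0.4797 -0.2246  0.1082] 0.11274906324696743 142
 tall [311.3776 190.6429] [0.4885 0.0261 0.1129] 0.12310603170329681 196
 tall [185.2609 195.882 ] [ 0.5664 -0.2348  0.1129] 0.1179294663992897 161
 tall [227.1477 202.8658] [ 0.5584 -0.1438  0.1057] 0.11048997023064222 149
 
[... 772 characters left out ...]
877095)], np.int64(1432)) shade ((0.5185425281524658, 0.18879182636737823), (0.11310801655054092, 0.1121954694390297), 72.9886245727539)
 tall [382.6568 149.6483] [ 0.6376 -0.22    0.1055] 0.1090911073816413 236
 tall [434.4096 157.6827] [ 0.6219 -0.304   0.1056] 0.10859546556778843 249
 tall [396.7043 197.4514] [ 0.5579 -0.2374  0.1131] 0.11681344335585453 257
 tall [339.8704 203.912 ] [ 0.5501 -0.1461  0.1058] 0.10896126448388632 216
 tall [237.6364 250.5336] [0.4791 0.0222 0.1183] 0.12258547053362556 253
 tall [391.4959 251.1074] [ 0.4712 -0.2264  0.1087] 0.11242456366843523 242
 tall [389.0873 278.0556] [ 0.4281 -0.2201  0.1087] 0.11298621384435925 252
  return _methods._mean(a, axis=axis, dtype=dtype,
  ret = um.true_divide(
  ret = ret.dtype.type(ret / rcount)
```

View pics/crop.png

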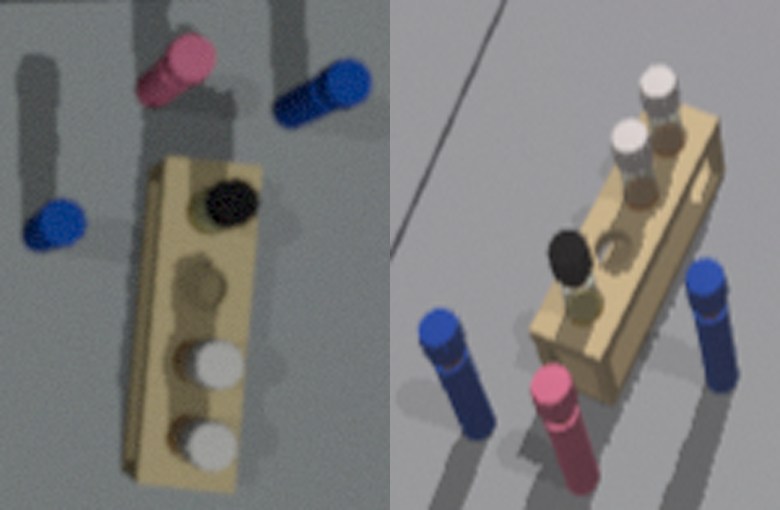

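The crop confirms it: the only black cap sits in the end hole of the rack, with the empty hole next to it. The depth points give rack centre (0.493,-0.2315) and yaw -7.6°. That puts the end hole at (0.558,-0.240), which agrees with the cap. Next I refine the cap and window, then move above the cap and press.

```bash
cat >> h.py <<'E'
def quat(phi): # tool down, tool y (closing line) at world angle phi (rad)
    a=(phi+np.pi/2)/2; return [np.cos(a),np.sin(a),0,0]
E
python3 - <<'E'
import pickle; from h import *
from cell import r
np.set_printoptions(precision=4,suppress=True)
d=pickle.load(open('d0.pkl','rb'));win={}
for n,im,(x0,y0,x1,y1) in(('top',d['top'],(130,212,168,248)),('scene',d['scene'],(362,224,396,252))):
    c=im['pixels'][y0:y1,x0:x1].astype(int); m=((c[...,2]-c[...,0])>25).astype(np.uint8)
    cs=max(cv2.findContours(m,cv2.RETR_EXTERNAL,cv2.CHAIN_APPROX_NONE)[0],key=cv2.contourArea)
    e=cv2.fitEllipse(cs); uv=np.array(e[0])+[x0,y0]; win[n]=uv
    print(n,uv,e[1],onplane(im,uv,.03))
    W=world(im);k=(im['pixels'].max(2)<60)&(W[...,2]>.112)&(W[...,1]<-.2)&(W[...,0]>.5); print('cap top',W[k].mean(0),k.sum())
print('tri',tri(d['top'],win['top'],d['scene'],win['scene']))
for p in(np.radians(82.4),np.radians(82.4-180)):
    print(r.inverse_kinematics([.558,-.239,.2],quat(p)),r.inverse_kinematics([.519,.189,.25],quat(p)))
E
```

```text
top [148.4951 229.8072] (26.016435623168945, 26.477256774902344) [0.5186 0.1886 0.03  ]
cap top [ 0.5576 -0.2389  0.1138] 152
scene [378.5913 237.2933] (17.947046279907227, 21.58890151977539) [0.5206 0.1897 0.03  ]
cap top [ 0.5635 -0.2377  0.1144] 89
tri (array([0.5186, 0.1898, 0.0265]), np.float64(0.00044144308832750077))
[-0.4814  0.4795  1.5238 -0.      1.1383 -1.9195] [ 0.2649  0.3308  1.6169 -0.      1.1939 -1.1732]
[-0.4814  0.4795  1.5238 -0.      1.1383  1.2221] [ 0.2649  0.3308  1.6169 -0.      1.1939  1.9684]
```

Run:
```python
from h import *; from cell import r,optics
q=quat(np.radians(82.4-180)); p=[.558,-.239]
r.move_to(p+[.21],q); r.set_gripper(0.0,30)
r.move_linear(p+[.145],vel=.1); print(r.current_t(),r.current_tool_pos(),r.current_contact_force(),r.current_opening())
z=.139; 
while z>.127:
    r.move_linear(p+[z],vel=.02); f=r.current_contact_force()[2]; print(round(z,4),round(r.current_tool_pos()[2],4),round(f,1))
    if f>22: break
    z-=.001
r.sleep(.4); print(r.current_t(),r.current_tool_pos(),r.current_contact_force())
im=optics.get_image('scene'); import pickle; pickle.dump(im,open('d1.pkl','wb'))
cv2.imwrite('pics/press.png',cv2.resize(im['pixels'][120:260,120:270,::-1],None,fx=4,fy=4,interpolation=cv2.INTER_CUBIC))
```

```text
4.675 [ 0.55834504 -0.23915348  0.14557675] [-1.18008857 -0.54578136 -0.33863167] -0.0032581054539446586
0.139 0.139 0.6
0.138 0.138 -0.4
0.137 0.137 -0.9
0.136 0.1359 -0.7
0.135 0.1349 0.6
0.134 0.1339 -0.2
0.133 0.1329 0.3
0.132 0.1319 0.4
0.131 0.1309 0.0
0.13 0.1299 -0.2
0.129 0.1289 0.6
0.128 0.1279 0.6
8.275 [ 0.55801346 -0.23899517  0.12803315] [-0.01362102 -0.13328461 -0.57257927]
```

View pics/press.png

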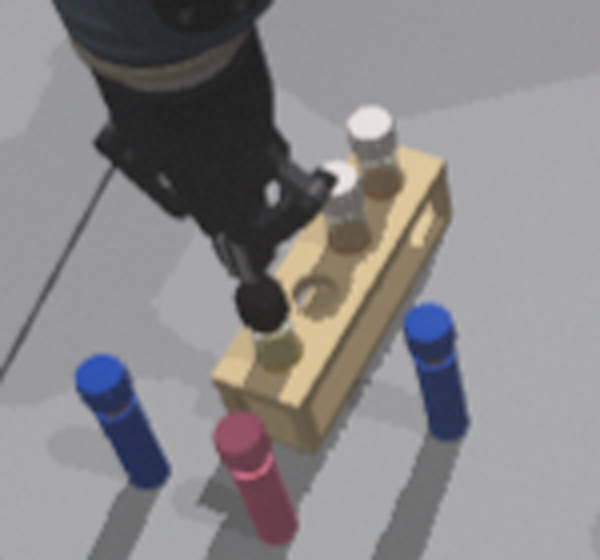

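The shut fingertips are at the black cap's top, at about (250,275) in the crop, but no force shows yet. The tips must sit higher than the overhang suggests, so I keep going down with the force watched.

Run:
```python
from h import *; from cell import r,optics
import pickle
im=pickle.load(open('d1.pkl','rb'));W=world(im);np.set_printoptions(precision=4,suppress=True)
k=(np.hypot(W[...,0]-.56,W[...,1]+.238)<.03)&(W[...,2]>.09)
for a in np.arange(.09,.18,.006):
    j=k&(W[...,2]>=a)&(W[...,2]<a+.006)
    if j.any(): print(round(a,3),j.sum(),W[j].mean(0))
p=[.558,-.239]; z=.127
while z>.115:
    r.move_linear(p+[z],vel=.02); f=r.current_contact_force()[2]; print(round(z,4),round(r.current_tool_pos()[2],4),round(f,1))
    if abs(f)>3: break
    z-=.001
print(r.current_t())
```

```text
0.09 10 [ 0.5713 -0.2335  0.0949]
0.096 20 [ 0.5697 -0.2328  0.0997]
0.102 20 [ 0.5672 -0.2321  0.105 ]
0.108 49 [ 0.5664 -0.2347  0.1119]
0.114 53 [ 0.5628 -0.2382  0.1151]
0.132 5 [ 0.5694 -0.2379  0.1369]
0.138 16 [ 0.5684 -0.2348  0.1422]
0.144 22 [ 0.5669 -0.2339  0.147 ]
0.15 24 [ 0.5688 -0.2349  0.153 ]
0.156 18 [ 0.5689 -0.2359  0.1584]
0.162 20 [ 0.5697 -0.236   0.1646]
0.168 16 [ 0.5696 -0.2356  0.1704]
0.174 25 [ 0.5715 -0.2378  0.1779]
0.127 0.1269 0.3
0.126 0.1259 0.3
0.125 0.1249 0.2
0.124 0.1239 0.9
0.123 0.1229 -0.5
0.122 0.1219 -0.4
0.121 0.1209 1.0
0.12 0.1199 -1.0
0.119 0.1189 0.4
0.118 0.1179 0.6
0.117 0.1169 0.1
0.116 0.1159 0.0
11.325
```

Run:
```python
from h import *; from cell import r,optics
import pickle;np.set_printoptions(precision=4,suppress=True)
im=optics.get_image('scene');W=world(im)
k=(np.hypot(W[...,0]-.56,W[...,1]+.238)<.04)&(W[...,2]>.09)
for a in np.arange(.09,.16,.005):
    j=k&(W[...,2]>=a)&(W[...,2]<a+.005)
    if j.any(): print(round(a,3),j.sum(),W[j].mean(0))
print(r.current_tool_pos(),r.current_ee_rot(),r.current_opening(),r.current_q())
c=im['pixels'][150:230,150:230,::-1]; c=np.clip(c.astype(float)*2.2,0,255).astype(np.uint8)
z=np.nan_to_num(W[150:230,150:230,2]); zc=cv2.applyColorMap(np.clip((z-.05)/.1*255,0,255).astype(np.uint8),cv2.COLORMAP_JET)
cv2.imwrite('pics/p2.png',cv2.resize(np.hstack([c,zc]),None,fx=5,fy=5,interpolation=cv2.INTER_CUBIC))
```

```text
0.09 7 [ 0.5714 -0.2347  0.094 ]
0.095 14 [ 0.5709 -0.2331  0.0979]
0.1 18 [ 0.5682 -0.2318  0.1027]
0.105 17 [ 0.5695 -0.233   0.1076]
0.11 61 [ 0.566  -0.2349  0.1131]
0.115 8 [ 0.5673 -0.2348  0.116 ]
0.12 1 [ 0.5706 -0.2334  0.1247]
0.125 9 [ 0.5695 -0.2356  0.1266]
0.13 17 [ 0.5669 -0.2346  0.1324]
0.135 16 [ 0.5692 -0.2356  0.1372]
0.14 21 [ 0.5686 -0.235   0.1426]
0.145 17 [ 0.5689 -0.2355  0.1474]
0.15 15 [ 0.5695 -0.2345  0.1529]
0.155 8 [ 0.5702 -0.2369  0.1576]
0.16 10 [ 0.5713 -0.2364  0.1621]
[ 0.558 -0.239  0.116] [ 0.9978 -0.0663 -0.      0.    ] -0.0007668455931853363 [-0.4814  0.5784  1.5906 -0.      0.9727  1.2221]
```

View pics/p2.png

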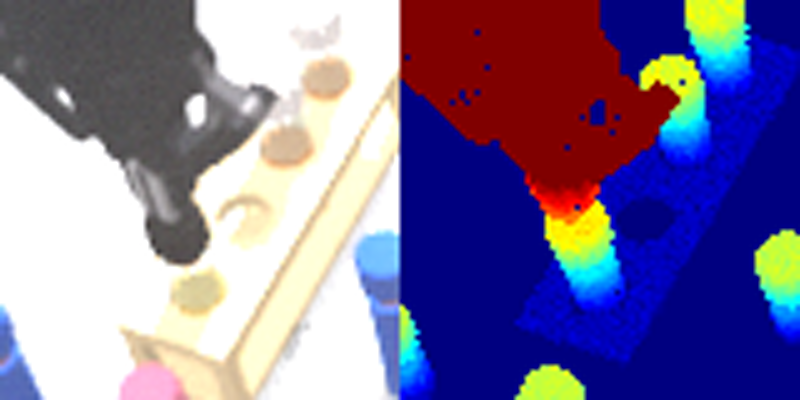

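The depth view shows the cap still 5 mm proud (top at about 0.115) and the fingertips just above it at about 0.12, so the press hasn't started. I carry on down in force-checked steps.

Run:
```python
from h import *; from cell import r,optics
p=[.558,-.239]; z=.115
while z>.095:
    r.move_linear(p+[z],vel=.02); f=r.current_contact_force()[2]; print(round(z,4),round(r.current_tool_pos()[2],4),round(f,1))
    if abs(f)>20: break
    z-=.001
r.sleep(.3)
print(r.current_t(),r.current_contact_force(),r.current_tool_pos())
```

```text
0.115 0.1149 0.3
0.114 0.1139 -0.5
0.113 0.1129 -0.1
0.112 0.1119 -0.5
0.111 0.1109 0.6
0.11 0.1099 -0.6
0.109 0.109 -0.1
0.108 0.1083 3.5
0.107 0.1073 5.5
0.106 0.1062 4.9
0.105 0.1052 4.5
0.104 0.1043 6.8
0.103 0.1043 13.5
0.102 0.1042 19.9
0.101 0.1042 26.5
15.425 [-2.70116192  0.96301936 25.68524391] [ 0.55982333 -0.2399992   0.10417728]
```

Contact came at 0.1085 and a hard stop at 0.1042, where force rose to 26 N. The cap is home, and the shut tips sit about 6 mm above the reported TCP. Next I retreat, check the cap height, open and come down around the cap.

Run:
```python
from h import *; from cell import r,optics
np.set_printoptions(precision=4,suppress=True)
p=[.558,-.239]
r.move_linear(p+[.15],vel=.15); r.set_gripper(0.6)
im=optics.get_image('scene');W=world(im);k=(np.hypot(W[...,0]-.56,W[...,1]+.238)<.02)&(W[...,2]>.1)&(W[...,2]<.12);print('cap',np.percentile(W[k][:,2],[50,75,90]),k.sum())
r.move_linear(p+[.09],vel=.12)
for z in(.084,.079,.075):
    r.move_linear(p+[z],vel=.05); f=r.current_contact_force(); print(z,f)
    if np.linalg.norm(f)>5: break
im=optics.get_image('scene');W=world(im)
c=im['pixels'][130:230,130:240,::-1]; c=np.clip(c.astype(float)*2,0,255).astype(np.uint8)
z=np.nan_to_num(W[130:230,130:240,2]); zc=cv2.applyColorMap(np.clip((z-.05)/.1*255,0,255).astype(np.uint8),cv2.COLORMAP_JET)
cv2.imwrite('pics/p3.png',cv2.resize(np.hstack([c,zc]),None,fx=3.6,fy=3.6,interpolation=cv2.INTER_CUBIC)); print(r.current_t(),r.current_opening())
```

```text
cap [0.1091 0.1099 0.1112] 122
0.084 [-0.0001 -0.3938 -0.4475]
0.079 [ 0.3629  0.564  -0.5893]
0.075 [ 0.2218 -0.4998  0.0928]
17.9583 0.6011421363074809
```

View pics/p3.png

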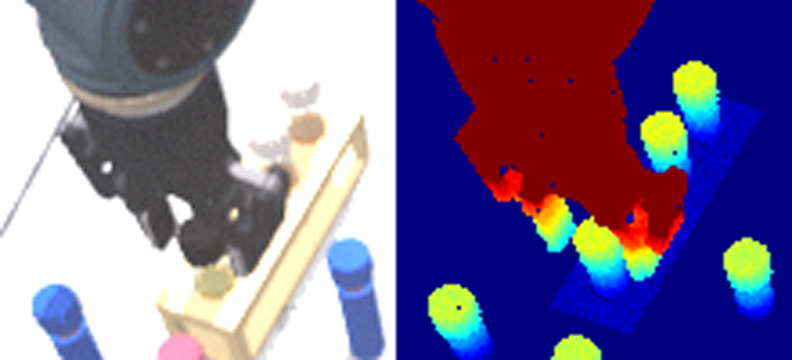

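The cap top is now at 0.110, so it's home. The fingers stand either side of it with their tips just under the cap's top edge, clear of the rack. I'll grip, lift and look.

Run:
```python
from h import *; from cell import r,optics
np.set_printoptions(precision=4,suppress=True)
p=[.558,-.239]
r.set_gripper(0.0,45); print(r.current_opening()*85,r.current_finger_force(),r.current_contact_force(),r.current_tool_pos())
r.move_linear(p+[.10],vel=.05); print(r.current_opening()*85,r.current_finger_force(),r.current_contact_force())
r.move_linear(p+[.245],vel=.12); r.sleep(.3)
print(r.current_t(),r.current_opening()*85,r.current_finger_force(),r.current_contact_force())
import pickle; d={n:optics.get_image(n) for n in('scene','top')}; pickle.dump(d,open('d2.pkl','wb'))
c=d['scene']['pixels'][60:260,100:300,::-1]; t=d['top']['pixels'][120:320,300:500,::-1]
cv2.imwrite('pics/p4.png',cv2.resize(np.clip(np.hstack([c,t])*1.7,0,255).astype(np.uint8),None,fx=2,fy=2,interpolation=cv2.INTER_CUBIC))
```

```text
24.33453965007281 44.3210506439209 [-1.3263  0.2069  2.2522] [ 0.5581 -0.2391  0.0753]
24.551467546936845 44.13004517555237 [ 0.0695  0.7873 -1.2624]
20.6167 24.328952147703927 44.1303151845932 [ 0.7413  0.5125 -0.2905]
```

View pics/p4.png

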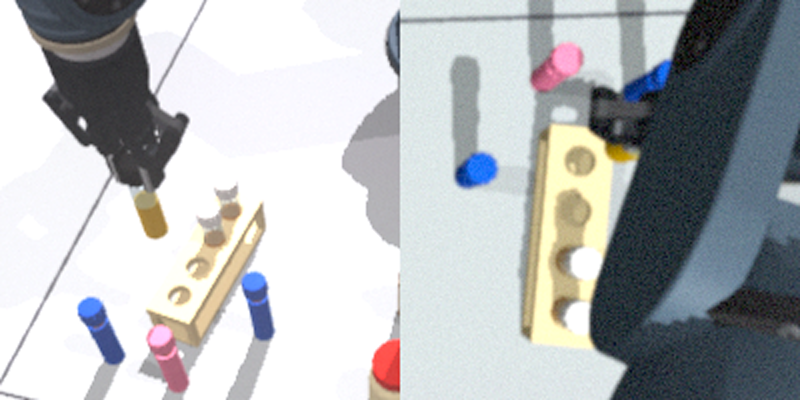

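The vial is held by its cap, with its foot at scene pixel (177,178). The rack's end hole is empty and the white-capped vials are undisturbed. I carry it over at foot height of about 0.178 and stop above the shade to measure.

Run:
```python
from h import *; from cell import r,optics
r.move_linear([.519,.189,.245],vel=.12); r.move_linear([.519,.189,.165],vel=.08); r.sleep(.3)
print(r.current_t(),r.current_opening()*85,r.current_tool_pos())
import pickle; d={n:optics.get_image(n) for n in('scene','top')}; pickle.dump(d,open('d3.pkl','wb'))
c=d['scene']['pixels'][110:290,290:450,::-1]; t=d['top']['pixels'][140:320,80:240,::-1]
cv2.imwrite('pics/p5.png',cv2.resize(np.clip(np.hstack([c,t])*1.7,0,255).astype(np.uint8),None,fx=2.5,fy=2.5,interpolation=cv2.INTER_CUBIC))
im=d['scene'];W=world(im);px=im['pixels'];h=cv2.cvtColor(px,cv2.COLOR_RGB2HSV)
k=(h[...,0]>15)&(h[...,0]<33)&(h[...,1]>120)&(np.hypot(W[...,0]-.52,W[...,1]-.19)<.05)&(W[...,2]>.07)
np.set_printoptions(precision=4,suppress=True)
for a in np.arange(.07,.2,.008):
    j=k&(W[...,2]>=a)&(W[...,2]<a+.008)
    if j.sum()>2: v,u=np.nonzero(j); print(round(a,3),j.sum(),W[j].mean(0),u.min(),u.max(),v.min(),v.max())
```

```text
25.9 24.370305874618143 [0.51907186 0.18902274 0.16521096]
0.094 5 [0.5318 0.1845 0.1003] 379 384 223 226
0.102 20 [0.5318 0.1869 0.105 ] 379 388 220 226
0.11 27 [0.5321 0.1879 0.1138] 380 390 218 224
0.118 27 [0.532  0.1874 0.1219] 380 391 215 222
0.126 27 [0.5318 0.1879 0.1298] 381 392 214 220
0.134 27 [0.5314 0.1881 0.1381] 382 393 211 217
0.142 16 [0.5325 0.1889 0.1453] 383 393 211 215
```

View pics/p5.png

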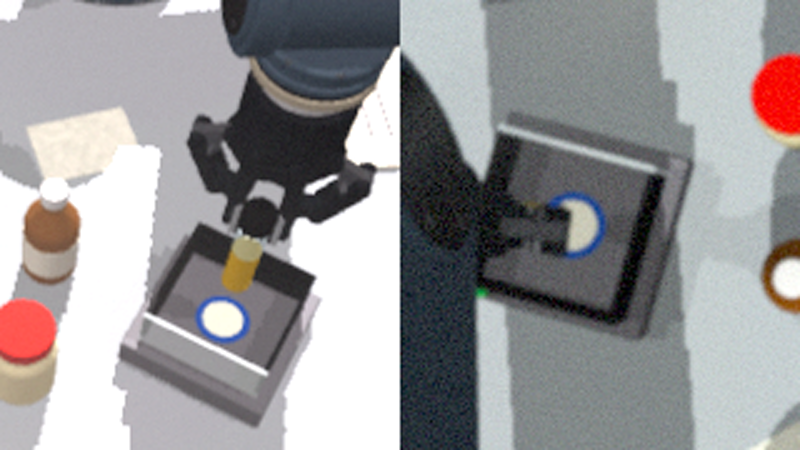

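The vial hangs upright above the window at (222,320) in the crop. Its glass axis is about 2 mm in +x of the window in the same camera, with the foot near 0.098. I descend with a small correction.

Run:
```python
from h import *; from cell import r,optics
r.move_linear([.5175,.189,.109],vel=.04); r.sleep(.6)
print(r.current_t(),r.current_opening()*85,r.current_tool_pos(),r.current_contact_force(),r.current_finger_force())
im=optics.get_image('scene');W=world(im);px=im['pixels'];h=cv2.cvtColor(px,cv2.COLOR_RGB2HSV)
cv2.imwrite('pics/p6.png',cv2.resize(np.clip(px[160:290,300:450,::-1]*1.7,0,255).astype(np.uint8),None,fx=4,fy=4,interpolation=cv2.INTER_CUBIC))
k=(h[...,0]>15)&(h[...,0]<33)&(h[...,1]>120)&(np.hypot(W[...,0]-.52,W[...,1]-.19)<.04)&(W[...,2]>.034)
np.set_printoptions(precision=4,suppress=True)
for a in np.arange(.03,.14,.008):
    j=k&(W[...,2]>=a)&(W[...,2]<a+.008)
    if j.sum()>2: v,u=np.nonzero(j); print(round(a,3),j.sum(),W[j].mean(0),u.min(),u.max(),v.min(),v.max())
for n in('red','amb'):
    m=(np.hypot(W[...,0]-(.603 if n=='red' else .483),W[...,1]-.024)<.05)&(W[...,2]>(.086 if n=='red' else .1)); print(n,np.nanmedian(W[m],0))
```

```text
28.15 24.59680271455102 [0.51749138 0.18899549 0.10899833] [ 0.12843524  0.02833465 -1.44728671] 44.126874804496765
0.046 17 [0.5303 0.1854 0.0496] 375 383 232 238
0.054 23 [0.5305 0.1874 0.0575] 375 384 231 237
0.062 22 [0.5298 0.1861 0.0666] 376 385 228 234
0.07 18 [0.5307 0.1876 0.0742] 377 385 228 233
0.078 22 [0.5299 0.1869 0.0818] 377 386 225 231
0.086 14 [0.5311 0.1881 0.089 ] 378 387 225 229
red [0.6058 0.0258 0.0898]
amb [0.4869 0.0257 0.1189]
```

View pics/p6.png

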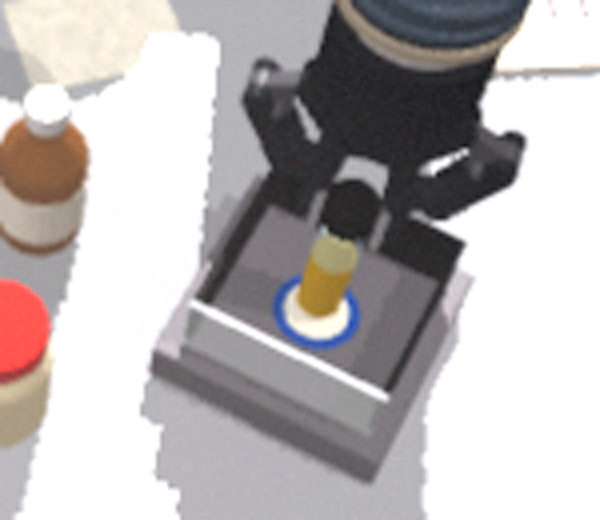

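The vial stands upright over the window, with its foot edge at crop (318,317) against the window centre at (316,311). Casting that ray gives a foot height of about 0.040, or 1 cm above the glass, and the axis is within about 2 mm of centre. The jar and bottle haven't moved, so I hand in.

```bash
python3 -c "
from cell import r
print(r.hand_in(), r.current_t())"
```

```text
the job is handed in; nothing more can be done
the job is handed in; nothing more can be done
```

The job is handed in: I pressed the black cap home and carried its vial over to the viewer, where the arm holds it upright about 1 cm above the window; by the camera it is within about 2 mm of centre, and no verdict was returned.

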